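# Rest the stirring rod in the jug's pouring lip

## Robot

A 6-joint arm with a two-finger parallel gripper is mounted at the origin on a cart in front of the work surface, level with it; the furniture and walls round the work are solid. World frame = base frame: x ahead of the robot, y to its left, z up, the work surface at z = 0. Lengths are in m, angles in rad, forces in N, time in s.
With the tool pointing down it reaches from about 0.3 to 0.875 m from the base axis. Payload 6.4 kg.
Tool frame: the origin (TCP) lies between the finger pads; the fingertips stand 22 mm ahead of it and the grasp point (between the pads) lies 3 mm ahead of it; z points along the fingers, y is the line along which they close (so a half turn about z gives the same grasp; the last joint's range is limited). The gripper opens to 85 mm and grips with 20 to 120 N. Pads are 22 mm wide; open, the fingers measure 114 mm over their backs; the gripper's body (76 mm by 85 mm) begins 54 mm behind the grasp point. The pads swing forward as they close: fully open they stand 13 mm farther back than shut.
Start: joints at [0.909, 0.181, 1.607, -0, 1.354, -0.206], TCP at [0.253, 0.516, 0.253] pointing down, gripper open.
Joint ranges: [-2.99, 2.99], [-0.89, 2.07], [0.3, 2.58], [-1.14, 4.28], [0, 2.63], [-3.12, 3.12]. Speed limits (rad/s): [2.57, 2.57, 3.01, 3.14, 3.14, 3.14].

## Interface

Orientations are given as a unit quaternion [w, x, y, z].
In Python, from bench import ctrl, imaging, workorder gives the robot as it stands.
- The arm moves only by the shell command python3 -m pendant 'ROWS' [OPENING]. ROWS is JSON, a list of rows, each a list of 4 numbers: the shift along the tool's x, y, z in cm, then the turn about the tool's z in degrees. In form: [[dx, dy, dz, roll], ...]. A call has 1 to 12 rows; each row is the pose to reach, as a shift and turn from the pose commanded when the call began, along the tool's axes at that moment; what a row does not reach only later rows make up. A row lasts 1/12 s, in which the tool goes at most 41.7 mm and 7.16 degrees, less where a joint would pass 70% of its speed; a pose out of reach is approached as far as the arm can. A call with a gripper value outside its range is refused whole. OPENING is the opening, from 0 (shut) to 1 (fully open), set as the call begins (- or left out, the last holds). The fingers move at their own pace and stop on an object; the grip force is fixed at half the most. Time passes only in rows, so rows that repeat a pose let the fingers close. It gives the time, the measured TCP pose, the force, the opening and the grip force at its end, in the units of the state.
- ctrl.get_obs(): the state, without advancing time (a new reading comes with each control period).
- imaging.camera(name): name is "scene" or "side" or "wrist"; returns the picture (420x560x3 uint8, red, green, blue); there is no depth.
- imaging.camera_info(name): a dict with "K" (3x3 intrinsics, pixels), "T" (4x4, takes a point from camera to world coordinates); the wrist camera has in their place "tool_from_camera" (4x4, takes a point from camera to tool coordinates, whose origin is the TCP and whose axes are the flange's). Camera axes: x right, y up, looking along -z (the intrinsics and any distortion apply to the point x, -y, -z); pixel columns grow to the right and rows downward; lengths in m; the calibration is good to about 2 mm. A picture is of the moment at which its call begins: read the wrist's pose just before it. camera_info takes no time and is no camera call.
- workorder.hand_in(): hands the job in; it is judged then, once.
The state is a dict: "time_s": time; "q": joint angles; "dq": joint speeds; "joint_efforts": joint torques, N m; "eef_pos": TCP position; "eef_rot": TCP orientation; "wrist_force": force on the tool from outside, world axes, zero at the start; "torque": the same for the moment, N m; "opening": opening from 0.0 (shut) to 1.0 (fully open); "grasp_force": force on a finger pad.
Only numpy, scipy, OpenCV 4.12 (cv2) and the standard library are available. Lean on these libraries where they do the work, as an engineer would, in place of code of your own. Each camera call takes 0.05 s, during which the arm holds its last target. There are 200 camera calls.

## Task

Take the long stirring rod out of the grey stand and lower it, the same way up, into the steel jug until its foot is on the bottom before you let go. Leave it leaning in the pouring lip, opposite the handle, with the jug upright where it was and the short rod left in its hole.

Things in the scene. Friction and masses are not known exactly. Their poses are not given: they have to be found in the camera images.
- stir_rod: The long stirring rod: straight white plastic rod, 10 mm diameter, 220 mm long, about 40 g, a thin grey ring 14 mm below its top end. It stands upright in an outer hole of the grey stand, its foot 10 mm above the worktop. Origin: centre of its foot; z runs along the rod to its top end; x and y mean nothing.
- rod_top (a point): Centre of the top end of the long rod, 220 mm from its foot.
- rod_neck (a point): Point on the axis of the long rod, 135 mm from its foot: about where it crosses the jug's rim when it leans.
- short_rod: The short stirring rod: the same white rod, but 150 mm long, in the other outer hole of the stand, foot 10 mm above the worktop. Origin: centre of its foot. Not to be taken.
- rod_stand: Fixed grey plastic block, 60 (x) x 150 (y) x 60 (z) mm, with three upright holes of 12.5 mm diameter and 50 mm depth at y = -50, 0 and +50 mm of its own; the rods stand in the two outer ones (which is in which varies), the middle one is empty. Origin: centre of its underside, z up.
- jug: Loose round stainless-steel jug, about 0.4 kg: outer diameter 80 mm, rim 120 mm high, wall 3 mm (inner diameter 74 mm), inner floor 4 mm above the worktop. Origin: centre of its underside, z up. The pouring lip is on its own -x side, the handle (reaching 69 to 74 mm from the axis) on its own +x side.
- jug_lip (a point): Middle of the pouring lip's inner edge at rim height, 51 mm from the jug's axis. The lip is an outward bulge of the rim, about 25 mm wide, from 90 mm up, standing out 14 mm at the rim. A rod with its foot on the jug's floor, let go while leaning some 20 degrees towards the lip, tips on into it and rests at 20 to 35 degrees.
Not all that is in view belongs to the job. Of the things that look like the jug, take the one that is farthest to the robot's right at the start.

How it is judged:
By the outcome, as a careful person would: the job done as asked, in the order asked, and still so for the second after the job is handed in, with the robot touching nothing.
It also fails if it takes over 40 s, if anything falls off the work surface, if the arm or the gripper's body presses on something with over 40 N, if the wrist force passes 120 N, or if a joint passes its speed limit or range.

## Working session

There is one attempt and no reset: what is moved stays moved. The work goes in short steps, Python scripts to look and compute and a shell command to move; the robot and the scene stay as the last step left them, time stands still between calls to the robot, and variables do not carry over. Pictures are saved under pics/ and viewed, at most 10 in all, crops included, and the job is handed in when it is done.

```bash
mkdir -p pics
python3 - <<'E'
from bench import ctrl, imaging
import cv2,numpy as np
o=ctrl.get_obs(); print({k:np.round(v,3).tolist() for k,v in o.items()})
for n in ("scene","side"):
    im=imaging.camera(n); cv2.imwrite(f"pics/{n}0.png",im[:,:,::-1])
    i=imaging.camera_info(n); print(n,{k:(np.round(v,4).tolist() if not isinstance(v,str) else v) for k,v in i.items()})
print({k:np.round(v,4).tolist() for k,v in imaging.camera_info("wrist").items()})
E
```

```text
{'time_s': 0.0, 'q': [0.909, 0.182, 1.608, 0.0, 1.354, -0.206], 'dq': [-0.0, 0.0, -0.001, 0.0, 0.0, 0.001], 'joint_efforts': [-0.001, -44.486, -35.134, -0.0, 0.009, 0.0], 'eef_pos': [0.253, 0.516, 0.252], 'eef_rot': [-0.0, 0.226, 0.974, -0.001], 'wrist_force': [-0.78, 0.36, 0.559], 'torque': [0.025, 0.009, -0.015], 'grasp_force': 0.0, 'opening': 1.003}
scene {'K': [[506.6567, 0.0, 279.5502], [0.0, 506.6567, 204.7482], [0.0, 0.0, 1.0]], 'T': [[-0.9801, 0.0902, -0.1767, 0.2552], [-0.1984, -0.471, 0.8595, 1.3428], [-0.0057, 0.8775, 0.4796, 0.8508], [0.0, 0.0, 0.0, 1.0]]}
side {'K': [[403.4744, 0.0, 277.3365], [0.0, 403.4744, 209.5758], [0.0, 0.0, 1.0]], 'T': [[0.8339, 0.3103, -0.4565, -0.0087], [-0.5514, 0.4317, -0.7139, -0.6981], [-0.0245, 0.847, 0.5311, 0.7869], [0.0, 0.0, 0.0, 1.0]]}
{'K': [[348.5826, 0.0, 278.5378], [0.0, 348.5826, 208.1319], [0.0, 0.0, 1.0]], 'tool_from_camera': [[-0.0007, 0.9598, 0.2807, 0.0722], [1.0, 0.0007, 0.0, 0.001], [-0.0002, 0.2807, -0.9598, -0.1206], [0.0, 0.0, 0.0, 1.0]]}
```

View pics/scene0.png

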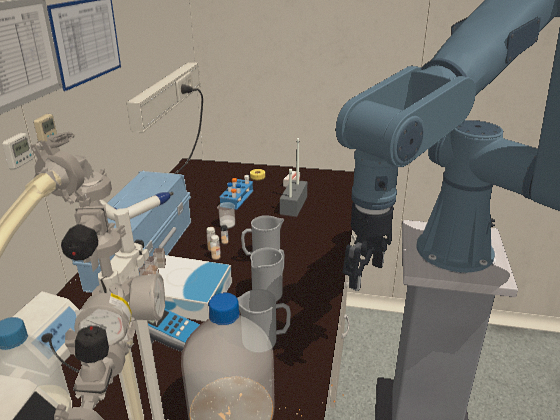

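View pics/side0.png

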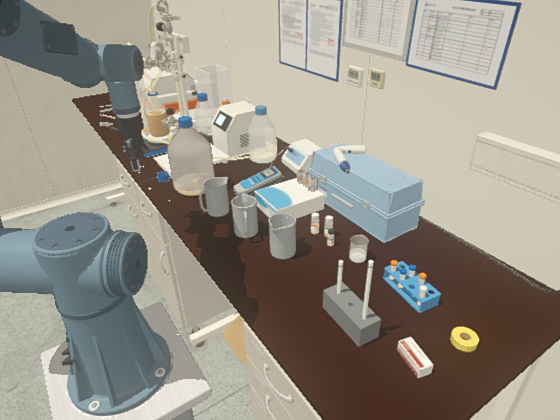

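The right-hand jug (lowest y) is at about (266,237) in scene and (283,237) in side. The long rod, in the stand's far-right hole, has its top at scene (297,140) and side (369,263). Next I'll zoom in on both.

```bash
cat > h.py <<'E'
from bench import ctrl, imaging
import cv2,numpy as np
from scipy.spatial.transform import Rotation as R
def Tcam(n,obs=None):
    i=imaging.camera_info(n)
    if n!="wrist": return np.array(i["K"]),np.array(i["T"])
    T=np.eye(4);T[:3,:3]=R.from_quat(np.roll(obs["eef_rot"],-1)).as_matrix();T[:3,3]=obs["eef_pos"]
    return np.array(i["K"]),T@np.array(i["tool_from_camera"])
def ray(KT,uv):
    K,T=KT; d=np.linalg.solve(K,[uv[0],uv[1],1]); return T[:3,3],T[:3,:3]@(d*[1,-1,-1])
def onz(KT,uv,z):
    o,d=ray(KT,uv); return o+d*(z-o[2])/d[2]
def proj(KT,P):
    K,T=KT; p=(np.atleast_2d(P)-T[:3,3])@T[:3,:3]; p=p*[1,-1,-1]; q=p@K.T; return q[:,:2]/q[:,2:]
E
python3 - <<'E'
import cv2,numpy as np
a=cv2.imread("pics/scene0.png")[130:270,215:315]; b=cv2.imread("pics/side0.png")[205:345,260:390]
r=lambda m,s:cv2.resize(m,None,fx=s,fy=s,interpolation=cv2.INTER_CUBIC)
a=r(a,3.4);b=r(b,3.4); print(a.shape,b.shape)
cv2.imwrite("pics/z.png",np.hstack([a,b]))
E
```

```text
(476, 340, 3) (476, 442, 3)
```

View pics/z.png

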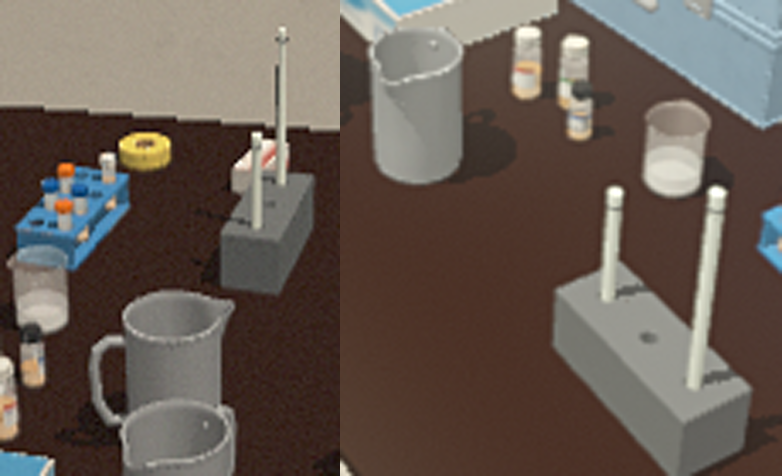

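Run:
```python
from h import *
A=Tcam("scene");B=Tcam("side")
def s(u,v): return (u/3.4+215,v/3.4+130)
def d(u,v): return ((u-340)/3.4+260,v/3.4+205)
def tri(p,q):
    o1,d1=ray(A,p);o2,d2=ray(B,q);t=np.linalg.lstsq(np.c_[d1,-d2],o2-o1,rcond=None)[0]
    a=o1+d1*t[0];b=o2+d2*t[1];return (a+b)/2,np.linalg.norm(a-b)
for n,p,q,z in [("longtop",s(281.5,32),d(716.5,190),.23),("longbase",s(281,184),d(694,387),.06),("shorttop",s(257,137),d(615,192),.16),("shortbase",s(257,227),d(608,299),.06),("rim",s(171.5,313),d(417,53),.12),("lip",s(233,303),d(377,70),.12)]:
    P,e=tri(p,q); print(n,P.round(4),round(e,4),"side z:",onz(B,q,z).round(4),"scene z:",onz(A,p,z).round(4))
```

```text
longtop [ 0.5178 -0.2378  0.2275] 0.0045 side z: [ 0.5185 -0.2389  0.23  ] scene z: [ 0.5144 -0.2275  0.23  ]
longbase [ 0.5162 -0.2422  0.0568] 0.002 side z: [ 0.5152 -0.2439  0.06  ] scene z: [ 0.5142 -0.2347  0.06  ]
shorttop [ 0.5243 -0.1399  0.1571] 0.0046 side z: [ 0.5248 -0.1416  0.16  ] scene z: [ 0.5209 -0.1306  0.16  ]
shortbase [ 0.5237 -0.1427  0.0573] 0.0026 side z: [ 0.5233 -0.1444  0.06  ] scene z: [ 0.5214 -0.1361  0.06  ]
rim [0.5441 0.1389 0.1189] 0.0003 side z: [0.5433 0.1376 0.12  ] scene z: [0.5435 0.1407 0.12  ]
lip [0.4944 0.1266 0.1272] 0.0009 side z: [0.5005 0.1358 0.12  ] scene z: [0.4964 0.1149 0.12  ]
```

```bash
cat >> h.py <<'E'
def shift(target,yaw=None):
    "cm shift in tool axes to world target (TCP), roll deg to put tool x at world heading yaw"
    o=ctrl.get_obs();M=R.from_quat(np.roll(o["eef_rot"],-1)).as_matrix()
    y0=np.degrees(np.arctan2(M[1,0],M[0,0])); s=(M.T@(np.array(target)-o["eef_pos"])*100).round(2)
    print("t",round(o["time_s"],2),"pos",np.round(o["eef_pos"],4),"yaw",round(y0,1),"shift",s,"roll",None if yaw is None else round((y0-yaw+180)%360-180,1),"F",np.round(o["wrist_force"],1),"open",round(o["opening"],3),"q6",round(o["q"][5],2))
E
python3 - <<'E'
from h import *
A=Tcam("scene");B=Tcam("side")
o1,d1=ray(A,(224,300));o2,d2=ray(B,(185,121));t=np.linalg.lstsq(np.c_[d1,-d2],o2-o1,rcond=None)[0];print("bottle top",o1+d1*t[0],o2+d2*t[1])
print("rack",onz(B,(412,300),0),"box",onz(B,(415,360),0),"ring",onz(B,(465,340),0))
shift([.32,.15,.33],176); shift([.517,-.24,.33],176)
E
```

```text
bottle top [0.48949031 0.68597733 0.28627488] [0.48567644 0.68653047 0.2840485 ]
rack [ 7.09347167e-01 -2.30655061e-01  1.11022302e-16] box [ 5.66677909e-01 -3.62442086e-01 -1.11022302e-16] ring [ 0.70859075 -0.39167921  0.        ]
t 0.1 pos [0.2528 0.5159 0.2525] yaw 153.9 shift [-22.14 -29.91  -7.71] roll -22.1 F [-0.4 -0.6  0.4] open 0.999 q6 -0.21
t 0.1 pos [0.2528 0.5159 0.2525] yaw 153.9 shift [-57.   -56.26  -7.68] roll -22.1 F [-0.4 -0.6  0.4] open 0.999 q6 -0.21
```

```bash
python3 -m pendant '[[-2,-1.2,-2,-2],[-5,-3,-4,-5],[-8.5,-5.2,-6,-8],[-12,-7.4,-8,-11],[-15.5,-9.5,-10,-14],[-19,-11.7,-12,-17],[-22.5,-13.9,-12.8,-20],[-26,-16,-12.8,-22],[-29.5,-18.2,-12.8,-22],[-33,-20.3,-12.8,-22],[-36,-22.2,-12.8,-22],[-37.8,-23.3,-12.8,-22]]' 1
python3 - <<'E'
from h import *
o=ctrl.get_obs();im=imaging.camera("wrist");o2=ctrl.get_obs()
KT=Tcam("wrist",o2);np.savez("w1.npz",K=KT[0],T=KT[1])
cv2.imwrite("pics/w1.png",im[:,:,::-1]);print(np.round(o["dq"],3),np.round(o["eef_pos"]-o2["eef_pos"],4))
shift([.517,-.24,.33],176)
print(proj(KT,[[.544,.139,.12],[.494,.126,.12]]))
E
```

```text
time_s: 1.1
eef_pos: [0.491, 0.1376, 0.3809]
eef_rot: [-0.0, 0.037, 0.999, -0.0]
wrist_force: [-0.5, 0.5, 0.3]
opening: 0.999
grasp_force: 0.0
[-0.594  0.214 -0.198  0.02  -0.001 -0.584] [-0.002   0.0033  0.0004]
t 1.15 pos [0.4931 0.1344 0.3805] yaw 175.6 shift [ -5.26 -37.12   5.17] roll -0.4 F [ 1.4 -3.6  0.1] open 1.0 q6 -1.46
[[285.61729166 216.95252078]
 [270.67484544 174.96312893]]
```

View pics/w1.png

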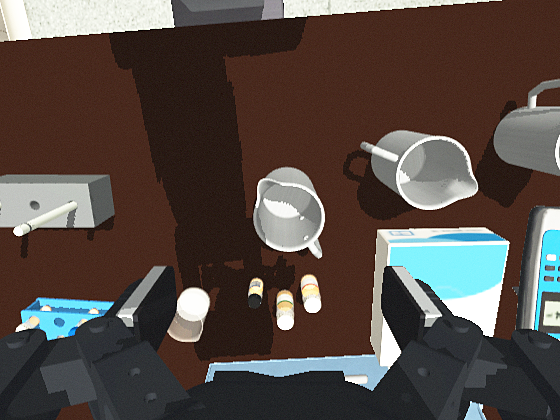

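Run:
```python
import cv2
a=cv2.imread("pics/w1.png")[155:265,235:345]; cv2.imwrite("pics/w1z.png",cv2.resize(a,None,fx=5,fy=5,interpolation=cv2.INTER_CUBIC))
```

```text
(no output)
```

View pics/w1z.png

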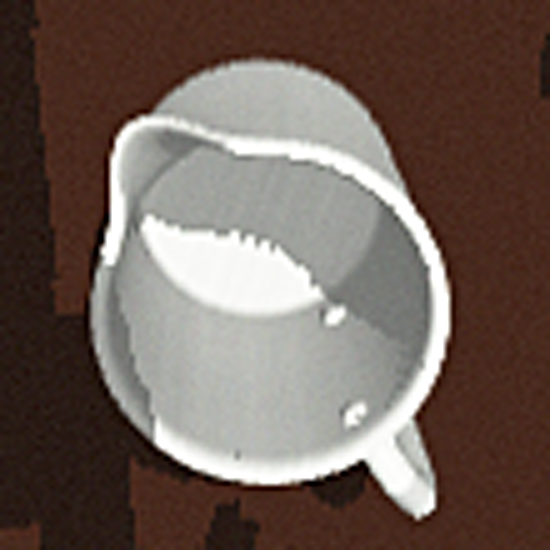

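Run:
```python
from h import *
d=np.load("w1.npz");T=d["T"].copy();T[:3,3]+=[-.002,.0033,.0004];KT=(d["K"],T)
f=lambda u,v:(235+u/5,155+v/5)
c=onz(KT,f(271,310),.12);l=onz(KT,f(123,140),.12);h=onz(KT,f(378,445),.12)
for n,p in(("c",c),("lip",l),("h",h)):
    e=p-c;print(n,p.round(4),np.linalg.norm(e).round(4),np.degrees(np.arctan2(e[1],e[0])).round(1))
for u,v in((92,300),(450,310),(271,485)): e=onz(KT,f(u,v),.12)-c;print(np.linalg.norm(e).round(4))
```

```text
c [0.5425 0.1464 0.12  ] 0.0 0.0
lip [0.5002 0.1162 0.12  ] 0.052 -144.5
h [0.5777 0.1692 0.12  ] 0.0419 32.9
0.0412
0.0411
0.0435
```

```bash
python3 -m pendant '[[-0.4,-2,0.3,0],[-0.9,-5.5,0.8,0],[-1.4,-9.2,1.3,0],[-1.9,-13,1.8,0],[-2.4,-17,2.3,0],[-3,-21,2.8,0],[-3.5,-25,3.4,0],[-4,-29,4,0],[-4.5,-32.5,4.5,0],[-5,-35.5,5,0],[-5.3,-37.1,5.2,0],[-5.3,-37.1,5.2,0]]' 1 && python3 -m pendant '[[0,0,0,0],[0,0,0,0],[0,0,0,0]]'
python3 - <<'E'
from h import *
o=ctrl.get_obs();im=imaging.camera("wrist");KT=Tcam("wrist",o);np.savez("w2.npz",K=KT[0],T=KT[1])
cv2.imwrite("pics/w2.png",im[:,:,::-1]);print(np.round(o["dq"],3))
shift([.517,-.24,.193],176)
print(proj(KT,[[.517,-.24,.23],[.517,-.24,.06]]))
E
```

```text
time_s: 2.15
eef_pos: [0.5156, -0.2358, 0.3277]
eef_rot: [-0.001, 0.038, 0.999, 0.0]
wrist_force: [0.8, -0.5, -0.3]
opening: 1.004
grasp_force: 0.0
time_s: 2.4
eef_pos: [0.5165, -0.2316, 0.3297]
eef_rot: [0.0, 0.035, 0.999, 0.0]
wrist_force: [-0.7, 0.7, 0.2]
opening: 1.002
grasp_force: 0.0
[ 0.003 -0.005 -0.004 -0.003 -0.003 -0.003]
t 2.45 pos [ 0.5165 -0.2316  0.3298] yaw 176.0 shift [-0.1  -0.83 13.68] roll -0.0 F [ 0.1 -0.4  0.1] open 0.996 q6 -2.13
[[264.00260019 220.27011477]
 [269.95966486 173.06836712]]
```

View pics/w2.png

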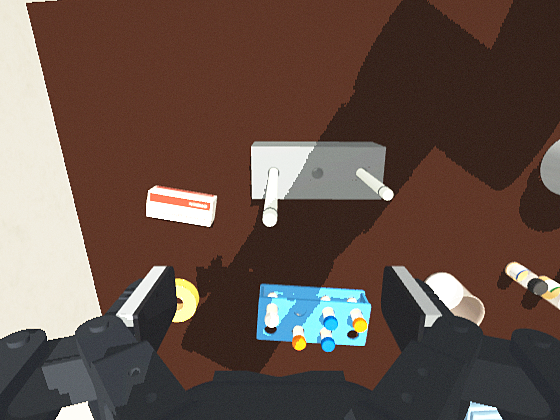

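```bash
python3 -m pendant '[[-0.1,-0.4,1.5,0],[-0.1,-0.4,3.5,0],[-0.1,-0.4,6,0],[-0.1,-0.4,8.5,0],[-0.1,-0.4,11,0],[-0.1,-0.4,12.8,0],[-0.1,-0.4,13.7,0],[-0.1,-0.4,13.7,0],[-0.1,-0.4,13.7,0]]' 1 && python3 -m pendant '[[0,0,0,0],[0,0,0,0],[0,0,0,0],[0,0,0,0],[0,0,0,0],[0,0,0,0],[0,0,0,0],[0,0,0,0]]' 0; python3 -c "
from h import *
shift([.5175,-.236,.193],176)"
```

```text
time_s: 3.2
eef_pos: [0.5173, -0.2367, 0.193]
eef_rot: [0.0, 0.035, 0.999, -0.0]
wrist_force: [-0.3, -0.0, 1.5]
opening: 1.0
grasp_force: 0.0
time_s: 3.87
eef_pos: [0.5171, -0.2374, 0.1927]
eef_rot: [0.0, 0.036, 0.999, -0.0]
wrist_force: [0.3, -0.5, 2.6]
opening: 0.097
grasp_force: 58.4
t 3.87 pos [ 0.5171 -0.2374  0.1927] yaw 175.9 shift [-0.03  0.14 -0.03] roll -0.1 F [ 0.3 -0.5  2.6] open 0.097 q6 -2.14
```

```bash
python3 -m pendant '[[0,0,-0.5,0],[0,0,-1.5,0],[0,0,-2.5,0],[0,0,-3.5,0],[0,0,-4.8,0],[0,0,-6.0,0],[0,0,-7,0],[0,0,-7,0],[0,0,-7,0]]' && python3 -m pendant '[[-1,0,0,0],[-2.5,0,0,0],[-4,0,0,0],[-5,0,0,0],[-5,0,1,0],[-5,0,2.5,0],[-5,0,4,0],[-5,0,5.2,0],[-5,0,5.5,0],[-5,0,5.5,0]]'; python3 -c "
from h import *
shift([.5675,-.236,.208],176)
cv2.imwrite('pics/s2.png',cv2.resize(imaging.camera('side')[130:340,240:480,::-1],None,fx=2.5,fy=2.5))"
```

```text
time_s: 4.62
eef_pos: [0.5173, -0.2374, 0.2633]
eef_rot: [0.001, 0.036, 0.999, -0.001]
wrist_force: [-0.1, 0.2, -1.1]
opening: 0.1
grasp_force: 58.5
time_s: 5.45
eef_pos: [0.5657, -0.2402, 0.2051]
eef_rot: [-0.002, 0.036, 0.999, 0.001]
wrist_force: [0.4, 0.9, -0.5]
opening: 0.1
grasp_force: 58.5
t 5.45 pos [ 0.5657 -0.2402  0.2051] yaw 175.9 shift [-0.15  0.43 -0.29] roll -0.1 F [ 0.4  0.9 -0.5] open 0.1 q6 -2.09
```

View pics/s2.png

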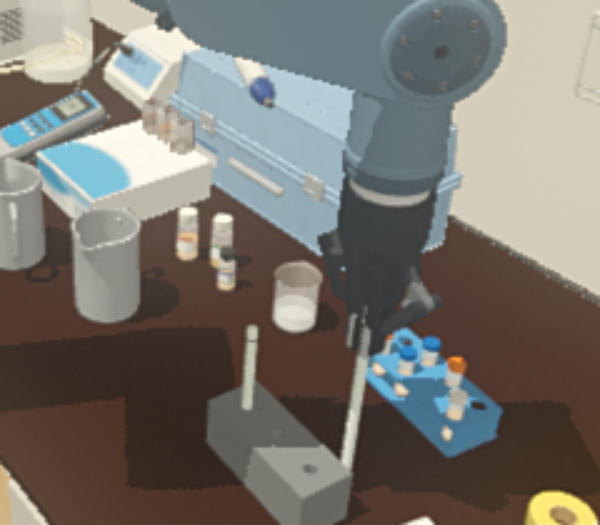

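The rod is clear of the holes, and its foot is behind the stand's +x face. Pushing it against the stand will tilt it in the pads.

```bash
python3 -m pendant '[[1,0,0,0],[1.8,0,0,0],[2.6,0,0,0],[3.4,0,0,0],[4.2,0,0,0],[5,0,0,0],[5.6,0,0,0],[6.2,0,0,0],[6.8,0,0,0],[7.4,0,0,0],[7.8,0,0,0],[7.8,0,0,0]]' ; python3 -c "
from h import *
shift([.5675,-.236,.208],176)
cv2.imwrite('pics/s3.png',cv2.resize(imaging.camera('side')[130:340,240:480,::-1],None,fx=2.5,fy=2.5))"
```

```text
time_s: 6.5
eef_pos: [0.4882, -0.2351, 0.2075]
eef_rot: [-0.0, 0.036, 0.999, 0.0]
wrist_force: [1.8, 0.6, 2.1]
opening: 0.095
grasp_force: 60.1
t 6.5 pos [ 0.4882 -0.2351  0.2075] yaw 175.9 shift [-7.92  0.49 -0.06] roll -0.1 F [1.8 0.6 2.1] open 0.095 q6 -2.17
```

View pics/s3.png

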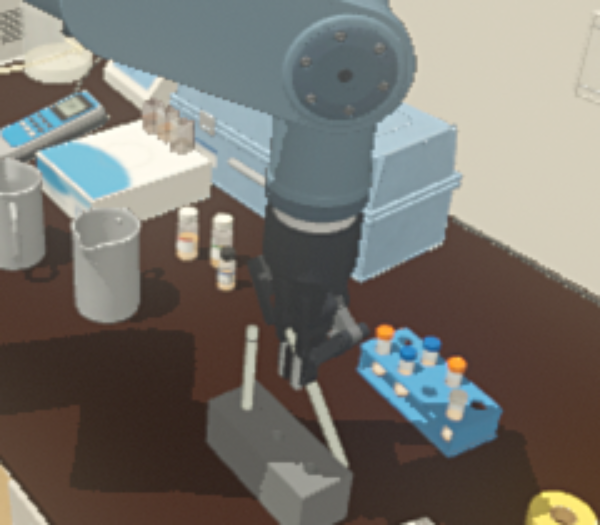

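```bash
python3 -m pendant '[[0,0,-1,0],[0,0,-3,0],[0,0,-5.5,0],[0,0,-8,0],[0,0,-10.5,0],[0,0,-12.5,0],[0,0,-13.7,0],[0.1,1.5,-13.7,0],[0.2,4,-13.7,-2],[0.3,7,-13.7,-6],[0.4,10,-13.7,-11],[0.5,13,-13.7,-16]]' && python3 -c "
from h import *
shift([.499,.115,.345],215)"
```

```text
time_s: 7.55
eef_pos: [0.4921, -0.103, 0.3427]
eef_rot: [-0.002, -0.105, 0.994, 0.001]
wrist_force: [0.7, 0.8, -0.9]
opening: 0.097
grasp_force: 59.9
t 7.55 pos [ 0.4921 -0.103   0.3427] yaw -167.9 shift [-5.24 21.17 -0.2 ] roll -22.9 F [ 0.7  0.8 -0.9] open 0.097 q6 -2.22
```

```bash
python3 -m pendant '[[-0.6,2.5,0,-3],[-1.3,5.2,-0.1,-7],[-2,8,-0.1,-11],[-2.7,11,-0.2,-15],[-3.4,14,-0.2,-19],[-4.1,17,-0.2,-22],[-4.7,19.3,-0.2,-23],[-5.1,20.7,-0.2,-23],[-5.2,21.2,-0.2,-23],[-5.2,21.2,-0.2,-23],[-5.2,21.2,-0.2,-23],[-5.2,21.2,-0.2,-23]]'
python3 - <<'E'
from h import *
o=ctrl.get_obs();w=imaging.camera("wrist");s=imaging.camera("side")
KT=Tcam("wrist",o);np.savez("w3.npz",K=KT[0],T=KT[1])
shift([.499,.115,.345],215)
g=o["eef_pos"]-[0,0,.003];u=np.array([np.cos(np.radians(215)),np.sin(np.radians(215)),0]);z=np.array([0,0,1])
t=np.radians(24);a=u*np.sin(t)+z*np.cos(t)
P=[g-.18*a,g+.04*a]
print("pred foot/top",P,"wrist",proj(KT,P),"side",proj(Tcam("side"),P))
print("jug c,lip wrist",proj(KT,[[.5425,.1455,.12],np.r_[.5425,.1455,.12]+.051*u]))
cv2.imwrite("pics/p4.png",np.hstack([w[:,:,::-1][0:420,60:460],cv2.resize(s[120:330,180:380,::-1],(400,420))]))
E
```

```text
time_s: 8.55
eef_pos: [0.5003, 0.1122, 0.3458]
eef_rot: [-0.001, -0.299, 0.954, -0.0]
wrist_force: [0.5, -0.7, -0.5]
opening: 0.098
grasp_force: 59.9
t 8.65 pos [0.5005 0.112  0.3461] yaw -145.2 shift [-0.05  0.33  0.11] roll -0.2 F [ 0.3 -0.1 -0.6] open 0.1 q6 -2.19
pred foot/top [array([0.56022886, 0.15420225, 0.1783645 ]), array([0.48692944, 0.10287745, 0.3793445 ])] wrist [[277.40380515 271.48083991]
 [273.92577229 306.46250952]] side [[283.88120739 199.75051321]
 [270.01231519 148.19628577]]
jug c,lip wrist [[280.36269539 229.49122779]
 [280.25227865 182.0282434 ]]
```

View pics/p4.png

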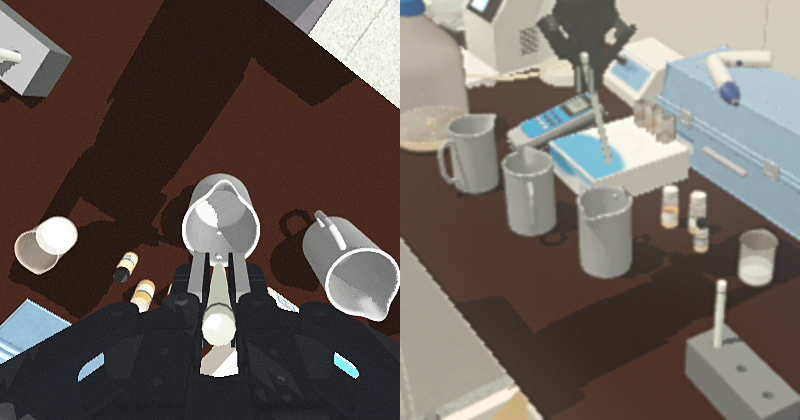

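Run:
```python
from h import *
A=Tcam("scene");B=Tcam("side");c=np.array([.5425,.1455,0])
for H in(195,205,215):
    u=np.array([np.cos(np.radians(H)),np.sin(np.radians(H)),0])
    print(H,"lip scene/side",proj(A,c+.051*u+[0,0,.12]).round(1),proj(B,c+.051*u+[0,0,.12]).round(1),"handle scene",proj(A,c-.072*u+[0,0,.08]).round(1))
print("measured 283.5,219.1 / 270.9,225.6 / ~242,238")
d=np.load("w3.npz");KT3=(d["K"],d["T"]);d=np.load("w1.npz");T=d["T"].copy();T[:3,3]+=[-.002,.0033,.0004];KT1=(d["K"],T)
p4=cv2.imread("pics/p4.png",0)[:,:400];w1=cv2.imread("pics/w1.png",0)
c=[.5425,.1455]
r=np.arange(.036,.060,.0005)
for n,im,KT,off in(("w1",w1,KT1,0),("w3",p4,KT3,60)):
    print(n)
    for H in range(150,281,10):
        h=np.radians(H);X=np.c_[c[0]+r*np.cos(h),c[1]+r*np.sin(h),r*0+.12]
        uv=proj(KT,X).astype(np.float32); v=cv2.remap(im,uv[None,:,0]-off,uv[None,:,1],cv2.INTER_LINEAR)[0]
        print(H,"rim r",r[v.argmax()].round(4),v.max(),v[::4].tolist())
```

```text
195 lip scene/side [[283.4 222.3]] [[269.4 227. ]] handle scene [[240.5 235.9]]
205 lip scene/side [[282.9 220.7]] [[271.9 227.9]] handle scene [[240.8 238.3]]
215 lip scene/side [[281.9 219.2]] [[274.6 228.7]] handle scene [[242.  240.5]]
measured 283.5,219.1 / 270.9,225.6 / ~242,238
w1
150 rim r 0.038 254 [165, 254, 243, 176, 180, 180, 183, 178, 45, 46, 49, 49]
160 rim r 0.039 254 [158, 249, 239, 175, 181, 183, 183, 184, 185, 179, 61, 49]
170 rim r 0.039 251 [155, 243, 233, 179, 182, 183, 183, 184, 187, 188, 194, 68]
180 rim r 0.039 253 [159, 245, 240, 180, 178, 176, 179, 179, 181, 184, 185, 148]
190 rim r 0.0425 223 [158, 157, 202, 222, 181, 175, 174, 176, 179, 180, 182, 103]
200 rim r 0.048 228 [161, 160, 159, 135, 114, 151, 228, 179, 164, 164, 76, 43]
210 rim r 0.0525 243 [161, 163, 160, 131, 150, 151, 150, 164, 222, 187, 38, 46]
220 rim r 0.0495 245 [160, 169, 141, 151, 163, 178, 210, 239, 52, 47, 47, 48]
230 rim r 0.0425 255 [173, 110, 181, 252, 222, 32, 47, 47, 49, 48, 52, 49]
240 rim r 0.0385 255 [137, 217, 255, 39, 33, 49, 47, 46, 47, 51, 27, 26]
250 rim r 0.0395 169 [125, 
[... 644 characters left out ...]

200 rim r 0.0485 239 [162, 160, 163, 143, 119, 131, 225, 191, 183, 184, 188, 123]
210 rim r 0.053 246 [165, 163, 162, 158, 117, 123, 148, 171, 227, 227, 172, 184]
220 rim r 0.049 246 [161, 162, 163, 164, 143, 183, 235, 205, 156, 163, 162, 165]
230 rim r 0.041 255 [161, 160, 234, 255, 163, 127, 129, 135, 143, 143, 140, 108]
240 rim r 0.038 254 [174, 254, 250, 127, 129, 134, 130, 131, 132, 130, 44, 48]
250 rim r 0.0385 254 [229, 253, 216, 123, 130, 130, 136, 44, 27, 31, 27, 36]
260 rim r 0.039 255 [233, 251, 227, 124, 123, 22, 30, 27, 28, 30, 30, 38]
270 rim r 0.039 255 [161, 254, 236, 23, 29, 33, 29, 29, 28, 28, 29, 28]
280 rim r 0.0385 255 [151, 253, 221, 14, 28, 33, 27, 31, 29, 24, 26, 27]
```

Rim profiles from both wrist views agree: the jug centre is at (0.5425, 0.1455) and the lip heads 210°. In the picture, the rod sits tilted in the pads, with its foot at side pixel (283,200) as predicted. I'll align and lower it.

```bash
python3 -m pendant '[[-0.3,0.4,0,2],[-0.6,0.75,0,5],[-0.6,0.75,0,5],[-0.6,0.75,1.5,5],[-0.6,0.75,3.5,5],[-0.6,0.75,6,5],[-0.6,0.75,8.5,5],[-0.6,0.75,10.5,5],[-0.6,0.75,12,5],[-0.6,0.75,13,5],[-0.6,0.75,13.3,5],[-0.6,0.75,13.3,5]]' && python3 -m pendant '[[0,0,0,0],[0,0,0,0],[0,0,0,0]]'
python3 - <<'E'
from h import *
shift([.501,.1215,.19],210)
w=imaging.camera("wrist");np.save("w4.npy",w);cv2.imwrite("pics/w4.png",w[:,:,::-1])
E
```

```text
time_s: 9.65
eef_pos: [0.501, 0.1221, 0.2129]
eef_rot: [-0.001, -0.258, 0.966, 0.0]
wrist_force: [0.1, 0.0, -0.4]
opening: 0.098
grasp_force: 59.9
time_s: 9.9
eef_pos: [0.5019, 0.1226, 0.2145]
eef_rot: [0.001, -0.258, 0.966, -0.0]
wrist_force: [0.2, -0.0, -0.2]
opening: 0.099
grasp_force: 59.9
t 9.9 pos [0.5019 0.1226 0.2145] yaw -150.1 shift [ 0.13 -0.05  2.45] roll -0.1 F [ 0.2 -0.  -0.2] open 0.099 q6 -2.08
```

```bash
python3 -m pendant '[[0,0,0.8,0],[0,0,1.8,0],[0,0,2.6,0],[0,0,3.2,0],[0,0,3.2,0],[0,0,3.2,0]]'; python3 -m pendant '[[0,0,0.1,0],[0,0,0.2,0],[0,0,0.3,0],[0,0,0.3,0],[0,0,0.3,0]]';python3 -m pendant '[[0,0,0.1,0],[0,0,0.2,0],[0,0,0.3,0],[0,0,0.3,0],[0,0,0.3,0]]'
```

```text
time_s: 10.45
eef_pos: [0.5007, 0.1226, 0.1805]
eef_rot: [-0.001, -0.258, 0.966, 0.0]
wrist_force: [-0.1, -0.2, -0.0]
opening: 0.099
grasp_force: 59.9
time_s: 10.87
eef_pos: [0.5012, 0.1226, 0.1784]
eef_rot: [0.0, -0.258, 0.966, -0.0]
wrist_force: [-0.2, -0.4, -0.5]
opening: 0.102
grasp_force: 59.9
time_s: 11.28
eef_pos: [0.5011, 0.1226, 0.1752]
eef_rot: [-0.0, -0.258, 0.966, 0.0]
wrist_force: [0.6, -0.1, -0.8]
opening: 0.101
grasp_force: 59.9
```

```bash
python3 -m pendant '[[0,0,0.1,0],[0,0,0.2,0],[0,0,0.2,0]]'; python3 -m pendant '[[0,0,0.1,0],[0,0,0.2,0],[0,0,0.2,0]]';python3 -m pendant '[[0,0,0.1,0],[0,0,0.2,0],[0,0,0.2,0]]'
```

```text
time_s: 11.53
eef_pos: [0.5015, 0.1225, 0.1743]
eef_rot: [0.0, -0.258, 0.966, -0.0]
wrist_force: [-2.9, -1.4, 8.3]
opening: 0.097
grasp_force: 60.9
time_s: 11.78
eef_pos: [0.502, 0.1223, 0.174]
eef_rot: [0.001, -0.258, 0.966, -0.001]
wrist_force: [-7.4, -2.7, 18.2]
opening: 0.098
grasp_force: 62.0
time_s: 12.03
eef_pos: [0.5026, 0.1221, 0.1737]
eef_rot: [0.001, -0.258, 0.966, -0.001]
wrist_force: [-11.8, -3.6, 29.8]
opening: 0.099
grasp_force: 63.4
```

```bash
python3 -m pendant '[[0,0,-0.25,0],[0,0,-0.5,0],[0,0,-0.5,0],[0,0,-0.5,0]]' && python3 -m pendant '[[0,0,0,0],[0,0,0,0],[0,0,0,0],[0,0,0,0],[0,0,0,0],[0,0,0,0],[0,0,0,0],[0,0,0,0],[0,0,0,0],[0,0,0,0]]' 0.8
```

```text
time_s: 12.37
eef_pos: [0.5013, 0.1225, 0.1744]
eef_rot: [0.0, -0.258, 0.966, -0.0]
wrist_force: [-0.2, -1.8, 3.0]
opening: 0.097
grasp_force: 60.3
time_s: 13.2
eef_pos: [0.5012, 0.1226, 0.1743]
eef_rot: [0.0, -0.258, 0.966, -0.0]
wrist_force: [-0.0, 0.2, 0.2]
opening: 0.802
grasp_force: 0.0
```

```bash
python3 -m pendant '[[0,0,-1,0],[0,0,-2.5,0],[0,0,-5,0],[0,0,-8,0],[0,0,-11,0],[0,0,-14,0],[-1.5,0,-16,0],[-3,0,-17,0],[-4,0,-17,0],[-4,0,-17,0],[-4,0,-17,0]]'
python3 - <<'E'
from h import *
o=ctrl.get_obs();w=imaging.camera("wrist");s=imaging.camera("side");c=imaging.camera("scene")
KT=Tcam("wrist",o);u=np.array([np.cos(np.radians(210)),np.sin(np.radians(210)),0]);C=np.array([.5425,.1455,0])
for H in(20,25,30,35):
    a=u*np.sin(np.radians(H))+np.array([0,0,np.cos(np.radians(H))]);f=C+.045*u+[0,0,.12]-a*.116/np.cos(np.radians(H));t=f+.22*a
    print(H,"top wrist",proj(KT,t).round(0)-[60,0],"side",(proj(Tcam("side"),t)-[180,120]).round(0)*2+[400,0])
print("rim c",proj(KT,C+[0,0,.12])-[60,0])
cv2.imwrite("pics/p5.png",np.hstack([w[:,60:460,::-1],np.vstack([cv2.resize(s[150:280,240:360,::-1],(228,247)),cv2.resize(c[180:270,220:303,::-1],(228,247))])[:420]]))
E
```

```text
time_s: 14.12
eef_pos: [0.5352, 0.1426, 0.3429]
eef_rot: [-0.001, -0.258, 0.966, 0.0]
wrist_force: [-0.6, -0.7, -0.0]
opening: 0.8
grasp_force: 0.0
20 top wrist [[215. 108.]] side [[576. 172.]]
25 top wrist [[215.  99.]] side [[574. 178.]]
30 top wrist [[215.  93.]] side [[572. 186.]]
35 top wrist [[215.  91.]] side [[572. 192.]]
rim c [[215.92209066 187.96873119]]
```

View pics/p5.png

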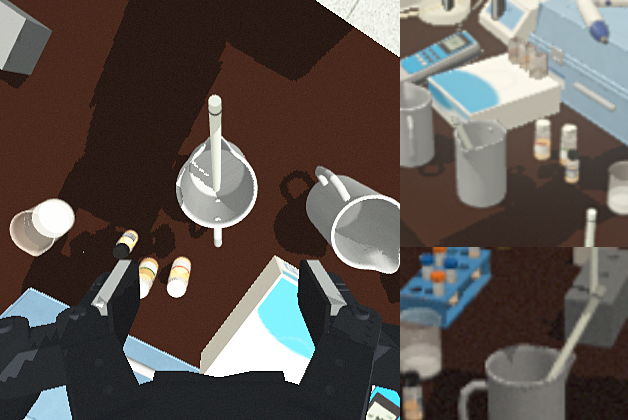

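The rod rests in the pouring lip, with its top at (215,100) and its foot inside the jug near (216,190). It lies opposite the handle at (217,240). The jug is still upright in its place, the short rod is still in its hole, and the gripper is clear.

```bash
python3 -c "
from bench import workorder
print(workorder.hand_in())"
```

```text
the job is handed in; nothing more can be done
None
```

The long rod stands the same way up in the right-hand jug, leaning in the pouring lip opposite the handle; I let go only after its foot touched the bottom, the jug stayed upright in place, the short rod is still in its hole, and I handed the job in at about 14 s (no verdict was returned).

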